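# Hang the two-holed soap dish on the rack's twin pins

## Task

Hang the soap dish whose upright back plate has two square holes on the small chrome rack, with one of the rack's two pins through each hole. Slide it back along the pins until the back plate hangs upright against the rack, tray towards the robot, then let go. Leave the other dish and the mug where they stand.

Things in the scene. Friction and masses are not known exactly. Their poses are not given: they have to be found in the camera images.
- soap_dish: All in mm. White loose dish, 0.17-0.35 kg: tray 130 mm wide (y), 22 high, and a back plate 130 wide, 125 high, 8 thick (x -4 to 4), solid above z 86: pinch there at y 0. TWO holes in the plate, y +-40, 28 wide, z 54 to 86. Origin: underside, below mid-plate. +x out of the plate's back; tray reaches x -72. Hung home, its origin is at x -9, y within 10, z 52 in the rack's frame, axes parallel.
- rack: All in mm. Fixed chrome rack. Origin on the sill under its front frame; x rearward, y along frame. Frame at x 0: uprights at y +-85 mm, 10 mm thick rails at z 70 and 130. Two 8 mm pins start at y +-40, z 130 and point to -x, rising 15 degrees to tips at x -43, z 142. Only the pins stand above z 135. Shelf behind (to x 145) holds a teapot lid and a bottle opener, below z 65.
- sponge_dish: The other white plastic dish, a bystander: similar but smaller, 105 mm wide, back plate 105 mm high with only ONE hole (28 mm wide) in the middle. Origin and axes as for the soap dish. Leave it.
- mug: Red enamel mug, 82 mm across and 88 mm high, handle to its +y; origin at the centre of its underside. Bystander, leave it.
Things that resemble listed ones, but are neither listed nor needed, are in the scene too. Leave any green look-alike of the soap_dish alone.

How it is judged:
By the outcome, as a careful person would: the job done as asked, in the order asked, and still so for the second after the job is handed in, with the robot touching nothing.
It also fails if it takes over 42 s, if anything falls off the work surface, if the arm or the gripper's body presses on something with over 40 N, if the wrist force passes 120 N, or if a joint passes its speed limit or range.

## Robot

A 7-joint arm with a two-finger parallel gripper is mounted at the origin on the work surface. World frame = base frame: x ahead of the robot, y to its left, z up, the work surface at z = 0. Lengths are in m, angles in rad, forces in N, time in s.
With the tool pointing down it reaches from about 0.35 to 0.9 m from the base axis. Payload 8.1 kg.
Tool frame: the origin (TCP) lies midway between the tips of the shut fingers; the grasp point (between the pads) lies 19 mm behind it; z points along the fingers, y is the line along which they close (so a half turn about z gives the same grasp; the last joint's range is limited). The gripper opens to 92 mm and grips with 3 to 60 N. Pads are 19 mm wide; open, the fingers measure 130 mm over their backs; the gripper's body (75 mm by 190 mm) begins 47 mm behind the grasp point.
Start: joints at [1.003, 0.434, 0.025, 1.573, -0.012, 1.134, -0.075], TCP at [0.28, -0.559, 0.227] pointing down, gripper open.
Joint ranges: [-2.62, 2.62], [-0.44, 2.09], [-1.27, 1.32], [0.08, 2.57], [-1.32, 4.46], [0.12, 2], [-2.74, 2.74]. Speed limits (rad/s): [2.22, 2.22, 3.01, 3.01, 3.14, 3.14, 3.14].

## Interface

Orientations are given as a rotation vector (axis times angle).
In Python, from cell import readout, get_image, calibration, ticket gives the robot as it stands. The module is installed in compiled form; this text tells all that it offers.
- The arm moves only by the tool move_arm, never from a script. Its argument "series" is a list of rows, each a list of 6 numbers: the shift along the world's x, y, z as a fraction of full scale, then the turn, a rotation vector about the world's x, y, z as a fraction of full scale. A call has 1 to 5 rows; each row is the pose to reach, as a shift and turn from the pose commanded when the call began; what a row does not reach only later rows make up. Full scale, the value 1, is 0.75 m for a shift and 60 degrees for a turn. A row lasts 1/10 s, in which the tool goes at most 50 mm and 8.59 degrees, less where a joint would pass 70% of its speed; a pose out of reach is approached as far as the arm can. A call with a number of a shift or a turn outside -1 to 1 is refused whole. A call with a gripper value outside its range is refused whole. "claw" is the opening, from -1 (shut) to 1 (fully open), so that 0 is half open, set as the call begins (left out, the last holds). The fingers move at their own pace and stop on an object; "squeeze" is the grip in N (left out, the last holds). Time passes only in rows, so rows that repeat a pose let the fingers close. It gives the time, the measured TCP pose, the force, the opening and the grip force at its end, in the units of the state.
- readout.observe(): the state, without advancing time (a new reading comes with each control period).
- get_image(name): name is "scene" or "top"; returns (picture, depth): 400x640x3 uint8, red, green, blue; 400x640 float32, m along the optical axis (not along the pixel's ray), 0 where there is no reading.
- calibration(name): a dict with "fx", "fy", "cx", "cy" (pixels), "view" (4x4, takes a point from world to camera coordinates). Camera axes: x right, y down, z forward; pixel columns grow to the right and rows downward; lengths in m; the calibration is good to about 2 mm. A picture is of the moment at which its call begins. calibration takes no time and is no camera call.
- ticket.sign_off(): hands the job in; it is judged then, once.
The state is a dict: "clock": time; "joints": joint angles; "dq": joint speeds; "joint_efforts": joint torques, N m; "position": TCP position; "ee_rot": TCP orientation; "force": force on the tool from outside, world axes, zero at the start; "ft_torque": the same for the moment, N m; "width": opening from 0.0 (shut) to 1.0 (fully open); "gripper_force": force on a finger pad.
Only numpy, scipy, OpenCV 4.12 (cv2) and the standard library are available. Lean on these libraries where they do the work, as an engineer would, in place of code of your own. Each camera call takes 0.05 s, during which the arm holds its last target. There are 200 camera calls.

## Working session

There is one attempt and no reset: what is moved stays moved. The work goes in short steps, Python scripts to look and compute and a tool call to move; the robot and the scene stay as the last step left them, time stands still between calls to the robot, and variables do not carry over. Pictures are saved under pics/ and viewed, at most 10 in all, crops included, and the job is handed in when it is done.

Besides the shell and the picture viewer there is one more tool, called as a command line: name --pt "numbers of a row" for each row, then --argument value for the rest. move_arm: Moves the arm, as the interface text tells. Shift numbers are shares of 0.75 m and turn numbers shares of 60 degrees, none past 1 either way. Its arguments: {"type":"object","properties":{"series":{"type":"array"},"claw":{"type":"number"},"squeeze":{"type":"number"}},"required":["series"]}

```bash
mkdir -p pics; cat > h.py <<'E'
import numpy as np,cv2
from cell import readout,get_image,calibration,ticket
def cloud(n,d):
    c=calibration(n);v,u=np.mgrid[:400,:640]
    p=np.stack([(u-c['cx'])/c['fx']*d,(v-c['cy'])/c['fy']*d,d,np.ones_like(d)],-1)
    w=p@np.linalg.inv(c['view']).T
    w=w[...,:3];w[d<=0]=np.nan;return w
def grab(n,tag):
    im,d=get_image(n);np.savez(f'{n}_{tag}.npz',im=im,d=d)
    return im,cloud(n,d)
E
python3 - <<'E'
from h import *
for n in('scene','top'):
    im,w=grab(n,'0');cv2.imwrite(f'pics/{n}0.png',im[...,::-1])
    print(n,np.linalg.inv(calibration(n)['view']).round(3).tolist(),calibration(n)['fx'])
print(readout.observe())
E
```

```text
scene [[0.402, 0.594, -0.696, 1.278], [0.916, -0.26, 0.307, -0.335], [0.002, -0.761, -0.648, 0.765], [0.0, 0.0, 0.0, 1.0]] 487.94861313627786
top [[0.004, -0.983, 0.185, 0.251], [-1.0, -0.007, -0.014, 0.015], [0.015, -0.185, -0.983, 1.154], [0.0, 0.0, 0.0, 1.0]] 402.16076579939016
{'clock': 0.1, 'joints': array([ 1.00341083,  0.43512596,  0.02498197,  1.57401824, -0.01163071,
        1.13400405, -0.07505387]), 'dq': array([ 6.40978785e-05, -9.05518608e-04,  1.43253277e-04,  3.60465278e-04,
       -1.76262087e-03,  2.59434615e-05,  1.28340002e-03]), 'joint_efforts': array([ 2.95024787e-03, -6.69121957e+01,  9.87817682e-01, -3.15146363e+01,
       -6.05117180e-02,  3.73555615e-02,  6.24999325e-05]), 'position': array([ 0.2798915 , -0.55830215,  0.22603584]), 'ee_rot': array([-3.05584787e+00, -7.23152555e-01,  6.66893312e-04]), 'force': array([ 0.47549561, -0.65208494,  0.03593814]), 'ft_torque': array([-0.02233519, -0.03565635, -0.05088966]), 'gripper_force': 0.0, 'width': 1.0009805525817126}
```

View pics/scene0.png

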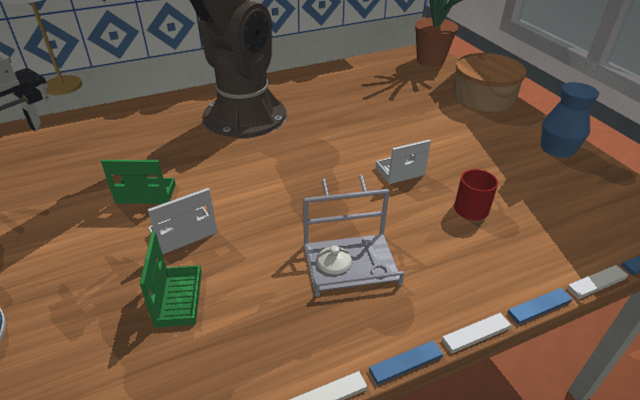

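View pics/top0.png

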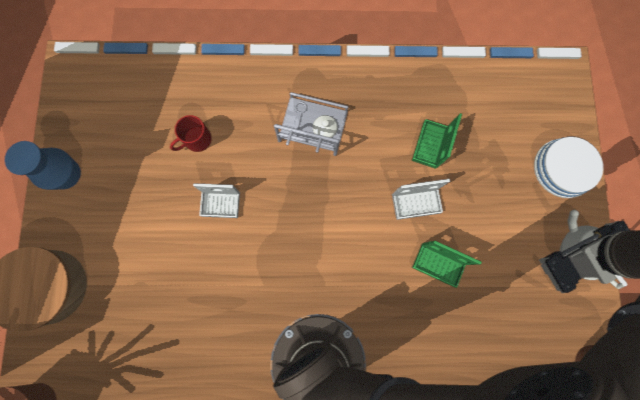

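Candidates: the white dish at scene (183,222) / top (418,200), the smaller white dish at scene (405,162) / top (218,200), and the green ones at scene (138,182) and (170,285). The rack is at scene (350,240). I choose the first, as it is white and seems to have two holes. I'll check that in a crop and measure it.

```bash
python3 - <<'E'
from h import *
S=np.load('scene_0.npz');T=np.load('top_0.npz')
im=S['im'];c1=cv2.resize(im[180:265,135:230],None,fx=4,fy=4);c2=cv2.resize(im[165:305,290:415],None,fx=2.43,fy=2.43)[:340]
cv2.imwrite('pics/crop.png',np.hstack([c1,c2])[...,::-1])
for n,Z,(v0,v1,u0,u1) in(('scene',S,(180,265,140,225)),('top',T,(170,225,385,460))):
    im=Z['im'];w=cloud(n,Z['d']);m=np.zeros((400,640),bool);m[v0:v1,u0:u1]=1
    hsv=cv2.cvtColor(im,cv2.COLOR_RGB2HSV);m&=(hsv[...,1]<50)&(hsv[...,2]>90)&(w[...,2]>.004)
    p=w[m];print(n,len(p),p.min(0).round(3),p.max(0).round(3))
    t=p[p[:,2]>.095];
    (cx,cy),sz,a=cv2.minAreaRect(t[:,:2].astype(np.float32)*1000);print('plate',len(t),cx,cy,sz,a,t[:,2].max())
    b=cv2.boxPoints(((cx,cy),sz,a));print(b.round(0).tolist())
    q=p[:,2]<.03;print('tray',cv2.boxPoints(cv2.minAreaRect(p[q][:,:2].astype(np.float32)*1000)).round(0).tolist() if q.sum() else 0)
# rack
for n,Z,(v0,v1,u0,u1) in(('scene',S,(172,300,298,408)),('top',T,(85,158,268,352))):
    w=cloud(n,Z['d'])[v0:v1,u0:u1].reshape(-1,3);w=w[np.isfinite(w[:,2])]
    r=w[(w[:,2]>.12)];r2=r[r[:,2]<.137]
    print(n,len(r),r.min(0).round(3),r.max(0).round(3))
    print('rail',cv2.boxPoints(cv2.minAreaRect(r2[:,:2].astype(np.float32)*1000)).round(0).tolist())
    hh=r[r[:,2]>.137];print('pins',hh[np.argsort(hh[:,1])][::max(1,len(hh)//16)].round(3).tolist())
E
```

```text
scene 2714 [ 0.321 -0.352  0.004] [ 0.55  -0.214  0.128]
plate 830 482.9456481933594 -292.0265197753906 (60.54164505004883, 151.75247192382812) 32.92946243286133 0.12753876243197138
[[416.0, -245.0], [499.0, -372.0], [550.0, -339.0], [467.0, -212.0]]
tray [[311.0, -237.0], [332.0, -366.0], [491.0, -341.0], [470.0, -211.0]]
top 1320 [ 0.394 -0.374  0.004] [ 0.498 -0.215  0.13 ]
plate 229 473.2311706542969 -278.40582275390625 (8.53090763092041, 128.65074157714844) 8.33176040649414 0.13001994091380387
[[460.0, -215.0], [478.0, -343.0], [487.0, -341.0], [468.0, -214.0]]
tray [[387.0, -227.0], [420.0, -389.0], [498.0, -374.0], [465.0, -211.0]]
scene 575 [ 0.551 -0.052  0.12 ] [0.634 0.123 0.146]
rail [[558.0, -45.0], [591.0, -53.0], [636.0, 121.0], [602.0, 129.0]]
pins [[0.582, -0.001, 0.138], [0.567, 0.001, 0.137], [0.564, 0.002, 0.138], [0.582, 0.003, 0.137], [0.564, 0.004, 0.142], [0.572, 0.005, 0.137], [0.551, 0.006, 0.143], [0.559, 0.007, 0.143], [0.56, 0.008, 0.143], [0.589, 0.077, 0.137], [0.595, 0.079, 0.138], [0.588, 0.08, 0.141], [0.594, 0.082, 0.139], [0.583, 0.083, 0.144], [0.591, 0.083, 0.139], [0.575, 0.085, 0.143], [0.582, 0.085, 0.143]]
top 338 [ 0.551 -0.052  0.121] [0.63  0.122 0.149]
rail [[562.0, -46.0], [589.0, -53.0], [635.0, 120.0], [608.0, 127.0]]
pins [[0.588, -0.046, 0.137], [0.588, -0.004, 0.138], [0.573, -0.001, 0.141], [0.561, 0.001, 0.143], [0.582, 0.001, 0.139], [0.574, 0.004, 0.139], [0.551, 0.007, 0.14], [0.558, 0.007, 0.146], [0.607, 0.033, 0.138], [0.615, 0.068, 0.138], [0.606, 0.075, 0.139], [0.595, 0.078, 0.139], [0.579, 0.08, 0.145], [0.594, 0.08, 0.141], [0.584, 0.083, 0.146], [0.571, 0.085, 0.145], [0.625, 0.11, 0.139]]
```

View pics/crop.png

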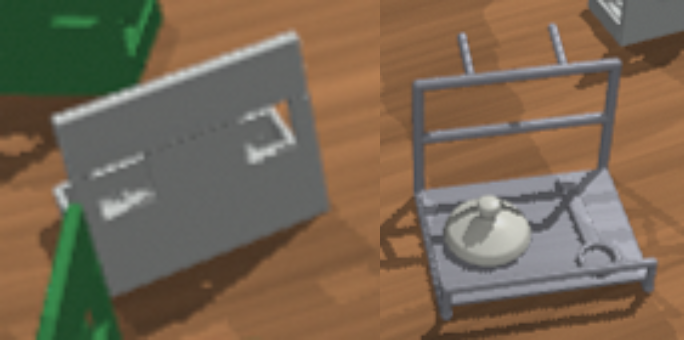

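The crop shows two square holes, at crop pixels (125,190) and (270,130), so this is the soap dish. The rack's pins are at crop (465,55) and (557,45). The dish's plate centre is about (473,-278) mm with yaw +8°, and its height of 127 mm fits. The rack origin is about (607,35) mm with yaw -15°, and its 180 mm rail span fits. I'll start moving.

move_arm --pt "0.04 0.055 0 0 0 0.14" --pt "0.08 0.11 0 0 0 0.28" --pt "0.12 0.165 0 0 0 0.42" --pt "0.16 0.22 0 0 0 0.56" --pt "0.175 0.245 0 0 0 0.66" --claw 1 --squeeze 30

```text
clock: 0.6
position: [0.4142, -0.3704, 0.2267]
ee_rot: [-2.621, -1.73, -0.003]
force: [0.5, 0.2, -0.0]
width: 0.999
gripper_force: 0.0
```

move_arm --pt "0.03 0.04 0 0 0 0.13" --pt "0.06 0.09 0 0 0 0.26" --pt "0.082 0.128 0 0 0 0.4" --pt "0.082 0.128 0 0 0 0.533" --pt "0.082 0.128 0 0 0 0.533"

```text
clock: 1.1
position: [0.4731, -0.278, 0.2264]
ee_rot: [-2.051, -2.379, -0.0]
force: [0.4, -0.1, -0.8]
width: 1.001
gripper_force: 0.0
```

move_arm --pt "0 0 -0.05 0 0 0" --pt "0 0 -0.1 0 0 0" --pt "0 0 -0.15 0 0 0" --pt "0 0 -0.177 0 0 0" --pt "0 0 -0.177 0 0 0"

```text
clock: 1.6
position: [0.4701, -0.2792, 0.091]
ee_rot: [-2.06, -2.365, 0.003]
force: [0.0, 0.2, -0.3]
width: 1.003
gripper_force: 0.0
```

move_arm --pt "0 0 0 0 0 0" --pt "0 0 0 0 0 0" --pt "0 0 0 0 0 0" --pt "0 0 0 0 0 0" --pt "0 0 0 0 0 0" --claw -1

```text
clock: 2.1
position: [0.4732, -0.2792, 0.0946]
ee_rot: [2.056, 2.373, 0.0]
force: [0.4, 0.2, 0.3]
width: 0.618
gripper_force: 0.0
```

move_arm --pt "0 0 0 0 0 0" --pt "0 0 0 0 0 0" --pt "0 0 0 0 0 0"

```text
clock: 2.4
position: [0.4729, -0.279, 0.094]
ee_rot: [2.057, 2.375, 0.0]
force: [-0.1, 0.8, -0.1]
width: 0.356
gripper_force: 0.0
```

move_arm --pt "0 0 0 0 0 0" --pt "0 0 0 0 0 0" --pt "0 0 0 0 0 0" --pt "0 0 0 0 0 0" --pt "0 0 0 0 0 0"

```text
clock: 2.9
position: [0.4726, -0.2788, 0.0937]
ee_rot: [-2.056, -2.374, 0.0]
force: [-0.6, 0.5, -2.7]
width: 0.085
gripper_force: 30.0
```

move_arm --pt "0 0 0 0 0 0" --pt "0 0 0.02 0 0 0" --pt "0 0 0.06 0 0 0" --pt "0 0 0.1 0 0 0" --pt "0 0 0.14 0 0 0"

```text
clock: 3.4
position: [0.4725, -0.2788, 0.1999]
ee_rot: [-2.056, -2.374, 0.0]
force: [-0.3, -0.3, -1.1]
width: 0.083
gripper_force: 30.0
```

```bash
python3 - <<'E'
from h import *
S=np.load('scene_0.npz');T=np.load('top_0.npz')
# rack fit: rail line (robust) and pins, from start images
for n,Z,(v0,v1,u0,u1) in(('scene',S,(172,300,298,408)),('top',T,(85,158,268,352))):
    w=cloud(n,Z['d'])[v0:v1,u0:u1].reshape(-1,3);w=w[np.isfinite(w[:,2])]
    o=np.array([.607,.035]);a=np.radians(-14.9);R=np.array([[np.cos(a),-np.sin(a)],[np.sin(a),np.cos(a)]])
    l=(w[:,:2]-o)@R; z=w[:,2]
    m=(z>.127)&(z<.137)&(abs(l[:,0])<.012)
    f=cv2.fitLine(l[m].astype(np.float32),cv2.DIST_HUBER,0,.01,.01).ravel()
    print(n,'rail line x at y0',(f[2]-f[3]*f[0]/f[1])*1e3,'slope deg',np.degrees(np.arctan(f[0]/f[1])),'y ext',np.percentile(l[m,1],[0,100])*1e3,'ztop',np.percentile(z[m],[5,95]))
    for s in(-1,1):
        p=(z>.13)&(l[:,0]<-.012)&(l[:,0]>-.06)&(abs(l[:,1]-s*.04)<.02)
        print(s,p.sum(),'pin y',np.median(l[p,1])*1e3,'tip x',l[p,0].min()*1e3,'z',np.percentile(z[p],95))
im,w=grab('scene','1');o=readout.observe();print(o['position'],o['ee_rot'],o['width'],o['gripper_force'],o['force'])
cv2.imwrite('pics/s1.png',im[...,::-1])
E
```

```text
scene rail line x at y0 1.1350785 slope deg -0.3752276 y ext [-89.3341705   89.51211146] ztop [0.12809015 0.13524028]
-1 53 pin y -40.73772097296781 tip x -46.515824116905684 z 0.1435189525961448
1 55 pin y 39.39708655528477 tip x -48.375987414634544 z 0.14417623750757333
top rail line x at y0 -1.9177111 slope deg -0.49413428 y ext [-90.1731613   89.53720533] ztop [0.12903699 0.13629859]
-1 37 pin y -41.046278875213176 tip x -46.517761134950945 z 0.14620489709187176
1 34 pin y 38.18560331991075 tip x -47.78990044870676 z 0.14693242244608443
[ 0.47493335 -0.27964225  0.20498548] [2.05262437e+00 2.37027184e+00 2.32858497e-03] 0.08808174140637917 29.994996786117554 [2.03951167 0.50657891 1.6440331 ]
```

View pics/s1.png

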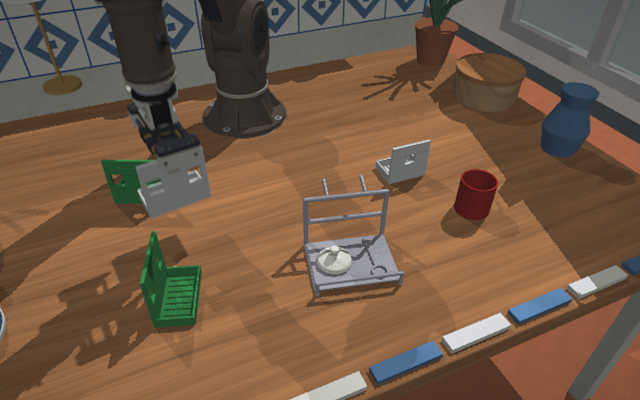

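The dish is held upright and level at scene (173,185), clear of the green dish behind it. Next I carry it to a point well in front of the pins.

move_arm --pt "0 0.04 0 0 0 -0.05" --pt "0 0.1 0 0 0 -0.12" --pt "0 0.165 0 0 0 -0.2" --pt "0 0.23 0 0 0 -0.3" --pt "0 0.29 0 0 0 -0.378"

```text
clock: 3.95
position: [0.4724, -0.0593, 0.199]
ee_rot: [2.487, 1.919, 0.0]
force: [1.8, -0.3, -2.4]
width: 0.086
gripper_force: 30.0
```

move_arm --pt "0.01 0.05 0 0 0 0" --pt "0.025 0.11 0 0 0 0" --pt "0.037 0.155 0 0 0 0" --pt "0.037 0.166 0 0 0 0" --pt "0.037 0.166 0 0 0 0"

```text
clock: 4.45
position: [0.5003, 0.0646, 0.1987]
ee_rot: [-2.48, -1.928, 0.0]
force: [-0.3, -0.4, -1.6]
width: 0.083
gripper_force: 30.0
```

move_arm --pt "0 0 0 0 0 0" --pt "0 0 0 0 0 0"

```text
clock: 4.65
position: [0.5004, 0.0611, 0.1988]
ee_rot: [2.486, 1.921, -0.001]
force: [0.2, 0.3, -1.9]
width: 0.085
gripper_force: 30.0
```

```bash
python3 - <<'E'
from h import *
o=readout.observe();print(o['position'],o['ee_rot'],o['width'])
im,w=grab('scene','2');t,wt=grab('top','2')
cv2.imwrite('pics/s2.png',np.vstack([cv2.resize(im[120:300,230:430],(600,540))])[...,::-1])
hsv=cv2.cvtColor(im,cv2.COLOR_RGB2HSV)
p0=o['position'];yaw=np.radians(-14.5);R=np.array([[np.cos(yaw),-np.sin(yaw)],[np.sin(yaw),np.cos(yaw)]])
for n,W in(('scene',w),('top',wt)):
    q=W.reshape(-1,3);q=q[np.isfinite(q[:,2])];l=(q[:,:2]-p0[:2])@R;z=q[:,2]-p0[2]+.094
    m=(abs(l[:,1])<.09)&(abs(l[:,0])<.02)&(z<.135)&(z>-.01)&(abs(l[:,1])>.02)
    L=l[m];zz=z[m];print(n,m.sum(),'y',np.percentile(L[:,1],[.5,99.5]),'z',np.percentile(zz,[1,99]))
    for a,b in((0,.04),(.09,.125)):
        k=(zz>a)&(zz<b)
        if k.sum()>20:
            A=np.c_[np.ones(k.sum()),L[k,1]];print(a,'x at y0, slope',np.linalg.lstsq(A,L[k,0],rcond=None)[0],k.sum())
E
```

```text
[0.50041959 0.06111477 0.19880313] [ 2.48554229e+00  1.92054104e+00 -1.46089101e-03] 0.08520913315598264
scene 1639 y [-0.06452959  0.06504807] z [0.00088047 0.12474516]
0 x at y0, slope [0.00252016 0.01106723] 591
0.09 x at y0, slope [0.0026841  0.00864288] 473
top 39 y [0.05680544 0.06406058] z [0.00283487 0.12666844]
0 x at y0, slope [ 0.01991355 -0.49958792] 32
```

View pics/s2.png

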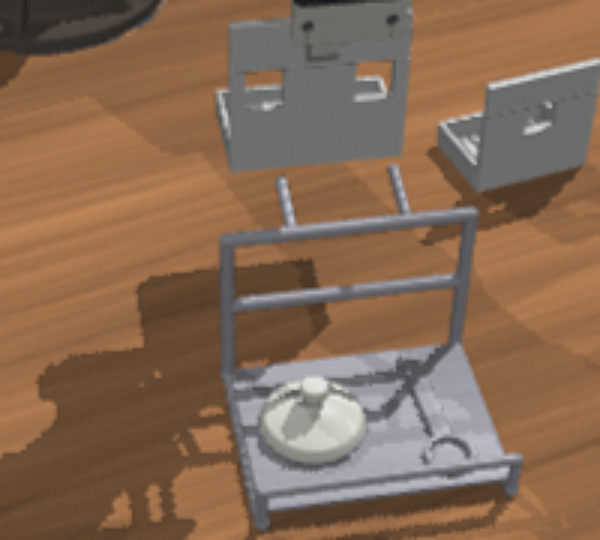

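The dish hangs upright with both holes open, at crop (263,85) and (373,80). It is centred on the tool and faces the two pins at (285,200) and (400,190). I'll lower it to pin height and go forward.

move_arm --pt "0 0 -0.03 0 0 0" --pt "0 0 -0.052 0 0 0" --pt "0.01 -0.003 -0.052 0 0 0" --pt "0.035 -0.009 -0.052 0 0 0" --pt "0.05 -0.013 -0.052 0 0 0"

```text
clock: 5.25
position: [0.5402, 0.0522, 0.1609]
ee_rot: [2.484, 1.921, 0.002]
force: [-0.2, -0.0, -1.4]
width: 0.085
gripper_force: 30.0
```

move_arm --pt "0 0 0 0 0 0" --pt "0.012 -0.003 0 0 0 0" --pt "0.024 -0.006 0 0 0 0" --pt "0.036 -0.009 0 0 0 0" --pt "0.036 -0.009 0 0 0 0"

```text
clock: 5.75
position: [0.5665, 0.046, 0.16]
ee_rot: [2.484, 1.922, 0.001]
force: [0.5, -0.7, -1.5]
width: 0.084
gripper_force: 30.0
```

```bash
python3 - <<'E'
from h import *
o=readout.observe();print(o['position'],o['ee_rot'],o['force'])
d=o['position'][:2]-[.6066,.035];a=np.radians(-14.5);print('rack',d@[np.cos(a),np.sin(a)],d@[-np.sin(a),np.cos(a)])
im,w=grab('scene','3')
cv2.imwrite('pics/s3.png',cv2.resize(im[120:260,280:420],(560,560))[...,::-1])
E
```

```text
[0.5664611  0.04602625 0.16000649] [2.48404163e+00 1.92249077e+00 1.05485134e-03] [ 0.45441511 -0.65101178 -1.5262749 ]
rack -0.04162113702255618 0.0006250607732187653
```

View pics/s3.png

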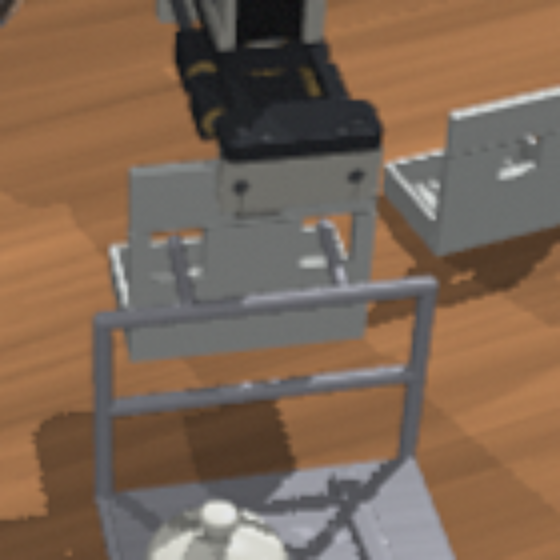

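The pins are in both holes, at crop (180,265) and (330,245). I'll slide on back.

move_arm --pt "0.012 -0.003 0 0 0 0" --pt "0.024 -0.006 0 0 0 0" --pt "0.032 -0.008 0 0 0 0" --pt "0.038 -0.0098 0 0 0 0" --pt "0.038 -0.0098 0 0 0 0"

```text
clock: 6.3
position: [0.5943, 0.0389, 0.1598]
ee_rot: [2.484, 1.923, 0.0]
force: [-1.2, -0.2, -2.5]
width: 0.086
gripper_force: 30.0
```

move_arm --pt "0 0 -0.006 0 0 0" --pt "0 0 -0.012 0 0 0" --pt "0 0 -0.015 0 0 0" --pt "0 0 -0.017 0 0 0" --pt "0 0 -0.017 0 0 0"

```text
clock: 6.8
position: [0.5934, 0.0392, 0.147]
ee_rot: [-2.483, -1.924, 0.001]
force: [-0.1, -0.2, -2.4]
width: 0.083
gripper_force: 30.0
```

move_arm --pt "0.002 -0.0005 0 0 0 0" --pt "0.004 -0.001 0 0 0 0" --pt "0.005 -0.0013 0 0 0 0" --pt "0.005 -0.0013 0 0 0 0"

```text
clock: 7.2
position: [0.5974, 0.0382, 0.1473]
ee_rot: [-2.484, -1.924, 0.0]
force: [-0.6, 0.1, -1.8]
width: 0.089
gripper_force: 30.0
```

```bash
python3 - <<'E'
from h import *
o=readout.observe();print(o['position'],o['force'],o['ft_torque'])
E
```

```text
[0.59740562 0.03823246 0.14729807] [-0.60766944  0.1276252  -1.80658971] [0.06957949 0.04668428 0.00691198]
```

move_arm --pt "0.001 -0.0003 -0.001 0 0 0" --pt "0.002 -0.0005 -0.002 0 0 0" --pt "0.002 -0.0005 -0.002 0 0 0"

```text
clock: 7.5
position: [0.598, 0.0382, 0.1454]
ee_rot: [-2.482, -1.924, 0.002]
force: [-5.2, 0.7, -0.6]
width: 0.083
gripper_force: 30.0
```

move_arm --pt "0.001 -0.0003 -0.001 0 0 0" --pt "0.002 -0.0005 -0.002 0 0 0" --pt "0.002 -0.0005 -0.002 0 0 0"

```text
clock: 7.8
position: [0.5982, 0.0383, 0.1444]
ee_rot: [-2.481, -1.924, 0.005]
force: [-11.4, 2.4, 10.0]
width: 0.083
gripper_force: 30.0
```

The plate now presses on the rack and its weight is on the pins. I'll let go.

move_arm --pt "0 0 0.001 0 0 0" --pt "0 0 0.001 0 0 0" --pt "0 0 0.001 0 0 0" --pt "0 0 0.001 0 0 0" --pt "0 0 0.001 0 0 0" --claw 0

```text
clock: 8.3
position: [0.6006, 0.0373, 0.145]
ee_rot: [2.484, 1.923, 0.0]
force: [0.2, 0.4, 0.7]
width: 0.468
gripper_force: 0.0
```

```bash
python3 - <<'E'
from h import *
o=readout.observe();print(o['position'],o['force'],o['width'])
im,w=grab('scene','4')
cv2.imwrite('pics/s4.png',cv2.resize(im[120:260,280:420],(560,560))[...,::-1])
E
```

```text
[0.60063088 0.03732641 0.14500237] [0.21429971 0.37252303 0.7485712 ] 0.4681347871846142
```

View pics/s4.png

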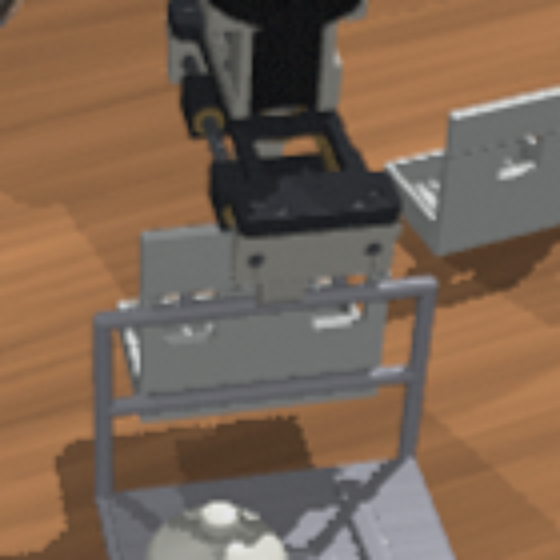

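The dish hangs on both pins: the plate is behind the top rail, with the holes at crop (185,320) and (335,310). The fingers are open and carry no force. I'll retreat straight up and check.

move_arm --pt "0 0 0.01 0 0 0" --pt "0 0 0.04 0 0 0" --pt "0 0 0.09 0 0 0" --pt "0 0 0.14 0 0 0" --pt "0 0 0.19 0 0 0"

```text
clock: 8.85
position: [0.6002, 0.0375, 0.2896]
ee_rot: [2.483, 1.924, 0.001]
force: [0.4, 0.1, -0.3]
width: 0.498
gripper_force: 0.0
```

move_arm --pt "-0.05 0 0.02 0 0 0" --pt "-0.11 0 0.02 0 0 0" --pt "-0.17 0 0.02 0 0 0" --pt "-0.2 0 0.02 0 0 0" --pt "-0.2 0 0.02 0 0 0"

```text
clock: 9.35
position: [0.4478, 0.0376, 0.3036]
ee_rot: [2.481, 1.924, -0.0]
force: [0.7, -0.3, -0.0]
width: 0.504
gripper_force: 0.0
```

```bash
python3 - <<'E'
from h import *
im,w=grab('scene','5')
cv2.imwrite('pics/s5.png',cv2.resize(im[120:310,260:510],(750,570))[...,::-1])
q=w[120:260,280:420].reshape(-1,3);a=np.radians(-14.5);d=q[:,:2]-[.6066,.035]
x=d@[np.cos(a),np.sin(a)];y=d@[-np.sin(a),np.cos(a)];z=q[:,2]
for lo,hi in((.055,.064),(.08,.12),(.14,.18)):
    m=(z>lo)&(z<hi)&(abs(x+.008)<.02)&(abs(y)<.075);print(lo,m.sum(),np.median(x[m]),np.percentile(y[m],[1,99]),z[m].max())
E
```

```text
0.055 40 -0.0063242027911324175 [-0.06332594  0.06470661] 0.06391988551339356
0.08 770 -0.0068465698319489995 [-0.06310922  0.06559751] 0.11970444909658295
0.14 988 -0.006396063568858931 [-0.06320687  0.06427619] 0.17786098151063612
```

View pics/s5.png

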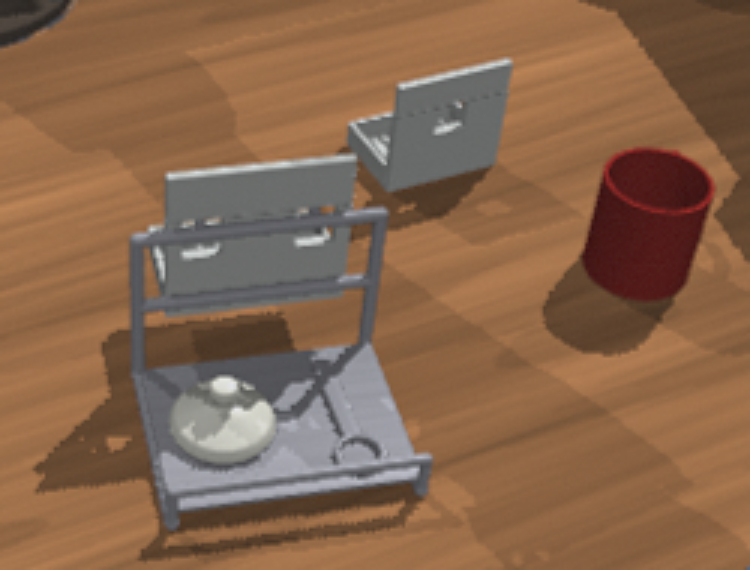

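The dish hangs upright against the rails at crop (260,230). Its back face is at x ≈ -6 mm at every height, its top is at 0.177 m, and y is centred. The other dish and the mug are unmoved. I'll hand it in.

```bash
python3 -c "
from cell import ticket
print(ticket.sign_off())"
```

```text
the job is handed in; nothing more can be done
None
```

The soap dish hangs upright on both rack pins, back plate against the rack and tray towards the robot; the gripper is clear, the sponge dish and mug were not touched, and the job was handed in at about 9.4 s.

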